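# Put the citrus reamer away and snap its tub shut

### The arm

A 6-joint arm with a two-finger parallel gripper is mounted at the origin on the work surface. World frame = base frame: x ahead of the robot, y to its left, z up, the work surface at z = 0. Lengths are in m, angles in degrees, forces in N, time in s.
With the tool pointing down it reaches from about 0.4 to 0.825 m from the base axis. Payload 7 kg.
Tool frame: the origin (TCP) lies on the centre line of the jaws, within the pads' length; the fingertips stand 19 mm ahead of it and the grasp point (between the pads) is the TCP; z points along the fingers, y is the direction in which the jaws open and shut (so a half turn about z gives the same grasp; the last joint's range is limited). The gripper opens to 85 mm and grips with 20 to 120 N. Pads are 22 mm wide; open, the fingers measure 114 mm over their backs; the gripper's body (76 mm by 85 mm) begins 54 mm behind the grasp point. The pads swing forward as they close: fully open they stand 13 mm farther back than shut.
Start: joints at [87.668, 20.546, 0.682, 0, -70.136, -16.507], TCP at [0.218, 0.639, 0.25] pointing down, gripper open.
Joint ranges: [-176.03, 176.03], [-82.01, 121.73], [-58.28, 71.71], [-173.87, 95.51], [-174.79, -0.11], [-173.66, 173.66]. Speed limits (degrees/s): [136.94, 136.94, 172.46, 180, 180, 180].

### API

Orientations are given as [roll, pitch, yaw] about the fixed x, y, z axes, in that order (R = Rz(yaw) Ry(pitch) Rx(roll)).
In Python, from workcell import ctrl, optics, job_done, spotter gives the robot as it stands.
- The arm moves only by the shell command python3 -m crank 'ROWS' [FORCE]. ROWS is JSON, one flat list of numbers, 7 for each row, row after row: the shift along the tool's x, y, z in m, then the turn, a rotation vector about the tool's x, y, z in rad, then the closure, from 0 (fully open) to 1 (shut). A call has 1 to 12 rows; each row is the pose to reach, as a shift and turn from the pose measured when the call began, along the tool's axes at that moment; what a row does not reach only later rows make up. A row lasts 1/12 s, in which the tool goes at most 41.7 mm and 7.16 degrees, less where a joint would pass 70% of its speed; a pose out of reach is approached as far as the arm can. A call with a gripper value outside its range is refused whole. The fingers move at their own pace and stop on an object; FORCE is the grip in N (left out, the last holds). Time passes only in rows, so rows that repeat a pose let the fingers close. It gives the time, the measured TCP pose, the force and the opening at its end, in the units of the state.
- ctrl.sense(): the state, without advancing time (a new reading comes with each control period).
- optics.camera(name): name is "scene" or "top" or "wrist"; returns a dict with "color" (384x512x3 uint8, red, green, blue), "vfov" (degrees; the focal length in pixels is half the picture's height over the tangent of half this angle, whatever the lens; pixels are square), "cx", "cy" (the principal point, pixels), "R" (3x3) and "t" (3): a world point X has camera coordinates R X + t. Camera axes: x right, y down, z forward; pixel columns grow to the right and rows downward; lengths in m; the calibration is good to about 2 mm. A picture is of the moment at which its call begins. There is no depth.
- job_done(): hands the job in, once; it reports no verdict.
Trained networks look in a picture, given as the dict that the camera call returned (one of the last four; its "shot" number tells which), for a name from the list of things; names that differ only in an ending like _2 or _b are one class to them, and where a whole thing is asked for, a point or a joint stands for the part that bears it (a point fixed in the world has none). Each returns a list of dicts, best first, with "p" (0 to 1); they miss things now and then, are a little off and sometimes report something else, mostly with a low value. They report only what shows in the picture. A call takes as long as a camera call. They do not tell look-alikes from the thing itself.
- spotter.find_in(picture, target): "point" ([row, column] in pixels, amid what is visible of it).
The state is a dict: "time": time; "joint_positions": joint angles; "qvel": joint speeds; "joint_torque": joint torques, N m; "tool_pos": TCP position; "tcp_rot": TCP orientation; "wrist_force": force on the tool from outside, world axes, zero at the start; "torque": the same for the moment, N m; "opening": finger opening in m.
Only numpy, scipy, OpenCV 4.12 (cv2) and the standard library are available. Lean on these libraries where they do the work, as an engineer would, in place of code of your own. Each camera call takes 0.05 s, during which the arm holds its last target.

### The job

Put the wooden citrus reamer away in the long glass tub: lay it down inside rather than dropping it in, then swing that tub's hinged lid over and press it fully shut. Leave the reamer lying in the closed tub, and do not touch the small square tub.

Things in the scene. Friction and masses are not known exactly. Their poses are not given: they have to be found in the camera images.
- reamer: Wooden citrus reamer lying level, 123 mm long, 60 g. x axis along it from butt to pointed head; origin on that axis at mid length, 18 mm above its support. Eight-sided butt 36 mm across (x -61 to -42 mm), round waist 24 mm thick to grip (x -42 to +18), ridged head 36 mm across, tapering from x +32. The wooden thing near it with a thin 10 mm stick and grooved barrel is a honey dipper, not wanted.
- long_tub: The long clear glass tub, 170 mm (its x) by 110 mm (its y), walls 4 mm, inside 162 x 102 mm, fixed on a thin teal pad. Origin on the counter under its centre, z up. Inner floor at z 7 mm, rim at z 65 mm. Its lid is hinged at its +x end, the end away from the robot: hinge axis along y at x +85 mm, z 65 mm.
- long_lid (a joint): Long tub's lid angle, rad: 0 shut on the rim, 1.57 upright, more = leaning back past the tub's +x end; starts 1.6 to 1.8, stop at 1.9. Clear panel in a grey frame, 170 mm from hinge to free edge, 110 wide, 8 thick; its underside meets the hinge axis, its top is at z 73 mm when shut. Small grey clip on the free edge. Stiff hinge: stays where left; about 2 to 3 N near the free edge moves it.
- small_tub: The other glass tub: square, 110 x 110 mm, 65 mm high, too short for the reamer, fixed; its own 110 mm lid also stands open at its +x end, top at about 180 mm. Origin on the counter under its centre, z up. Not to be touched.
Things that resemble listed ones, but are neither listed nor needed, are in the scene too. Leave any blue look-alike of the reamer alone.

How it is judged:
By the outcome, as a careful person would: the job done as asked, in the order asked, and still so for the second after the job is handed in, with the robot touching nothing.
It also fails if it takes over 61 s, if anything falls off the work surface, if the arm or the gripper's body presses on something with over 40 N, if the wrist force passes 120 N, or if a joint passes its speed limit or range.

## Working session

There is one attempt and no reset: what is moved stays moved. The work goes in short steps, Python scripts to look and compute and a shell command to move; the robot and the scene stay as the last step left them, time stands still between calls to the robot, and variables do not carry over. Pictures are saved under pics/ and viewed, and the job is handed in when it is done.

```bash
ls; mkdir -p pics; python3 - <<'E'
from workcell import ctrl, optics, spotter
import cv2, json
s=ctrl.sense(); print(s)
for n in ["scene","top","wrist"]:
    p=optics.camera(n); cv2.imwrite(f"pics/{n}0.png",cv2.cvtColor(p["color"],cv2.COLOR_RGB2BGR))
    print(n,p["vfov"],p["cx"],p["cy"],p["R"],p["t"],p.keys())
    for t in ["reamer","long_tub","small_tub","long_lid"]:
        print(t,[(d["p"],d["point"]) for d in spotter.find_in(p,t)[:3]])
E
```

```text
pics
{'time': 0.0, 'joint_positions': array([ 8.76683606e+01,  2.05921646e+01,  6.34825526e-01, -2.02278113e-02,
       -7.01373872e+01, -1.65053170e+01]), 'qvel': array([ 0.07440078, -0.01897377,  0.09605237,  0.01750444, -0.02925093,
        0.12929881]), 'joint_torque': array([ 1.01646630e-03, -5.83318985e+01,  2.93417090e+01,  6.93660781e+00,
       -5.80180407e-03,  2.08400542e-05]), 'tool_pos': array([0.21783539, 0.63840773, 0.24936309]), 'tcp_rot': array([ 1.79903774e+02, -8.68285132e-03, -1.88438376e+01]), 'wrist_force': array([-0.82816218, -0.49929883, -0.61538775]), 'torque': array([-0.01637122,  0.04505478, -0.0091848 ]), 'opening': 0.08586170754583396}
scene 45.38072380604771 253.5913501183326 188.2683772046075 [[ 0.64399659  0.76488782 -0.01466346]
 [ 0.58945091 -0.50832337 -0.62781763]
 [-0.48766383  0.39566903 -0.77822234]] [-0.17712534 -0.22718608  1.53966303] dict_keys(['color', 'vfov', 'cx', 'cy', 'R', 't', 'shot'])
reamer [(0.95, [177.5, 264.0]), (0.89, [299.0, 242.6]), (0.89, [202.4, 213.9])]
long_tub [(0.66, [165.0, 362.7])]
small_tub [(0.81, [220.2, 306.7])]
long_lid []
top 48.85161362200591 251.6421038395311 194.03368955454317 [[-0.02010677 -0.99937016  0.02924047]
 [-0.98183665  0.01421837 -0.1891947 ]
 [ 0.18865978 -0.03251346 -0.98150413]] [-0.11802152  0.39731247  1.02426686] dict_keys(['color', 'vfov', 'cx', 'cy', 'R', 't', 'shot'])
reamer [(0.95, [228.4, 269.8]), (0.94, [268.4, 360.4]), (0.73, [216.9, 210.9])]
long_tub [(0.6, [138.2, 103.7])]
small_tub [(0.93, [136.6, 214.5])]
long_lid [(0.84, [104.0, 91.6])]
wrist 62.082039619887155 250.5646869483505 192.15012509932896 [[-3.23010132e-01 -9.46395456e-01  3.09148455e-04]
 [-8.97085351e-01  3.06284347e-01  3.18477271e-01]
 [-3.01500129e-01  1.02594053e-01 -9.47930447e-01]] [ 0.67498718 -0.04014037  0.38086387] dict_keys(['color', 'vfov', 'cx', 'cy', 'R', 't', 'shot'])
reamer []
long_tub []
small_tub []
long_lid []
```

View pics/scene0.png

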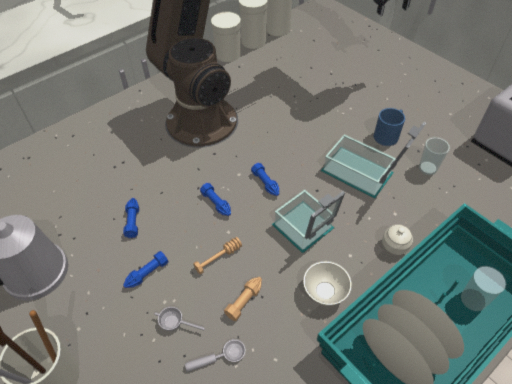

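View pics/top0.png

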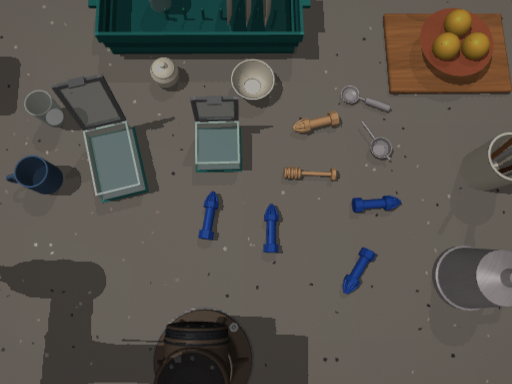

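View pics/wrist0.png

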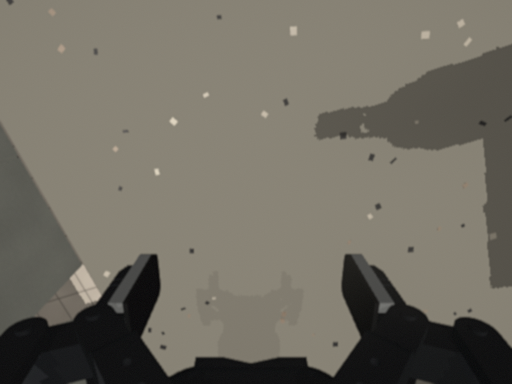

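```bash
python3 - <<'E'
import cv2
a=cv2.imread("pics/top0.png"); cv2.imwrite("pics/top0z.png",cv2.resize(a[60:310,30:420],None,fx=2,fy=2,interpolation=cv2.INTER_CUBIC))
a=cv2.imread("pics/scene0.png"); cv2.imwrite("pics/scene0z.png",cv2.resize(a[80:330,170:430],None,fx=2.4,fy=2.4,interpolation=cv2.INTER_CUBIC))
E
```

```text
(no output)
```

View pics/top0z.png

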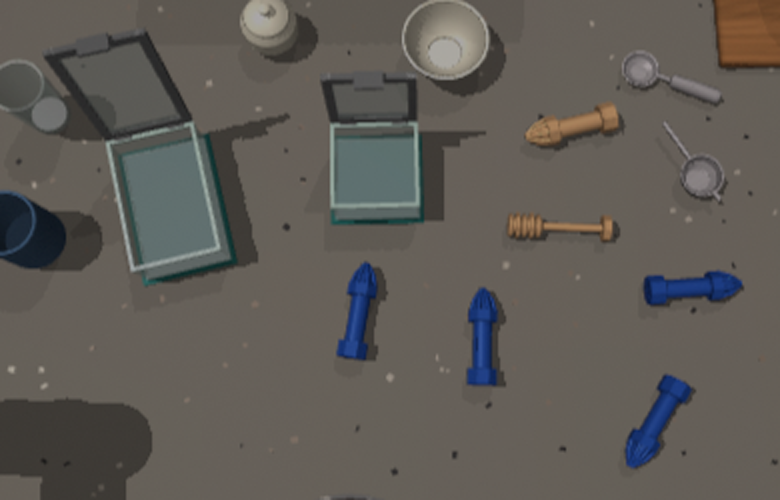

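View pics/scene0z.png

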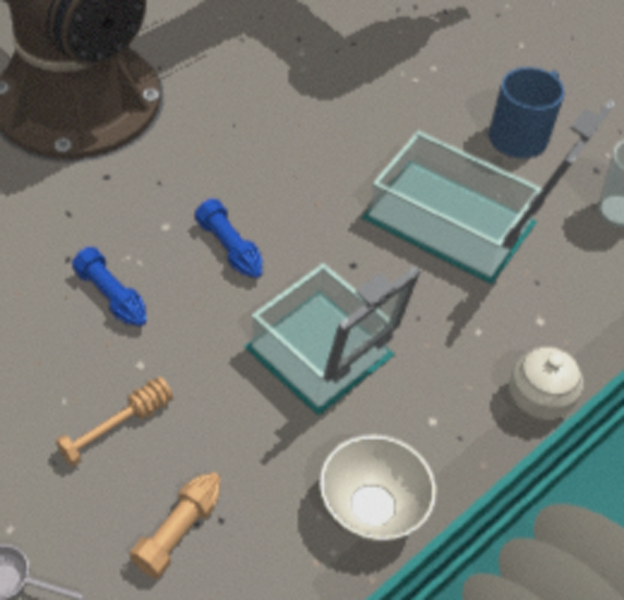

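```bash
cat > h.py <<'E'
import numpy as np, cv2
from workcell import ctrl, optics, spotter
from scipy.spatial.transform import Rotation as Ro
def ray(p,c,r):
    f=192/np.tan(np.radians(p["vfov"])/2)
    R=np.array(p["R"]);t=np.array(p["t"])
    return -R.T@t, R.T@np.array([(c-p["cx"])/f,(r-p["cy"])/f,1])
def atz(p,c,r,z):
    o,d=ray(p,c,r); return o+d*(z-o[2])/d[2]
def proj(p,X):
    f=192/np.tan(np.radians(p["vfov"])/2)
    c=np.array(p["R"])@np.array(X)+np.array(p["t"]); return np.array([p["cx"]+f*c[0]/c[2],p["cy"]+f*c[1]/c[2]])
def save(p,name,box=None,s=1):
    a=cv2.cvtColor(p["color"],cv2.COLOR_RGB2BGR)
    if box: a=a[box[0]:box[1],box[2]:box[3]]
    cv2.imwrite(name,cv2.resize(a,None,fx=s,fy=s,interpolation=cv2.INTER_CUBIC))
E
python3 - <<'E'
from h import *
np.set_printoptions(precision=4,suppress=True)
p=optics.camera("top");q=optics.camera("scene")
t=lambda c,r,z:atz(p,c/2+30,r/2+60,z)
s=lambda c,r,z:atz(q,c/2.4+170,r/2.4+80,z)
print("top rim");P=[t(*x,.065) for x in [(107,142),(192,124),(220,249),(132,270)]];print(np.array(P),np.mean(P,0))
print("scene rim");P=[s(*x,.065) for x in [(540,190),(503,242),(375,183),(420,132)]];print(np.array(P),np.mean(P,0))
print("top pad");print(np.array([t(235,262,0.003),t(147,283,.003)]))
print("top small rim");P=[t(*x,.065) for x in [(331,123),(418,123),(420,206),(331,206)]];print(np.array(P),np.mean(P,0))
print("reamer top tip, butt",t(527,137,.018),t(617,117,.018))
print("reamer scene tip, butt",s(217,477,.018),s(143,560,.018))
# segmentation
for pic,b in((p,(100,145,285,350)),(q,(265,325,215,275))):
    im=pic["color"][b[0]:b[1],b[2]:b[3]].astype(int)
    m=((im[...,0]-im[...,2]>50)&(im[...,0]>110)).astype(np.uint8)
    n,l,st,ce=cv2.connectedComponentsWithStats(m);k=1+np.argmax(st[1:,4])
    ys,xs=np.nonzero(l==k);pts=np.c_[xs+b[2],ys+b[0]].astype(float)
    W=np.array([atz(pic,c,r,.018)[:2] for c,r in pts])
    (c,_,vt)=(W.mean(0),0,np.linalg.svd(W-W.mean(0))[2]);pr=(W-c)@vt[0];pw=(W-c)@vt[1]
    print(len(pts),c,vt[0],pr.min(),pr.max(),pw.min(),pw.max(),"mid",c+vt[0]*(pr.min()+pr.max())/2, np.degrees(np.arctan2(vt[0][1],vt[0][0])))
print(ctrl.sense()["time"])
E
```

```text
top rim
[[0.5567 0.2929 0.065 ]
 [0.5795 0.1885 0.065 ]
 [0.4181 0.1488 0.065 ]
 [0.3934 0.254  0.065 ]] [0.4869 0.221  0.065 ]
scene rim
[[0.5644 0.293  0.065 ]
 [0.5887 0.1962 0.065 ]
 [0.4264 0.1512 0.065 ]
 [0.402  0.2573 0.065 ]] [0.4954 0.2244 0.065 ]
top pad
[[0.4142 0.1435 0.003 ]
 [0.3882 0.2551 0.003 ]]
top small rim
[[ 0.5792  0.0142  0.065 ]
 [ 0.5782 -0.0957  0.065 ]
 [ 0.4694 -0.0966  0.065 ]
 [ 0.4708  0.0137  0.065 ]] [ 0.5244 -0.0411  0.065 ]
reamer top tip, butt [ 0.575  -0.2404  0.018 ] [ 0.6019 -0.3624  0.018 ]
reamer scene tip, butt [ 0.5836 -0.2371  0.018 ] [ 0.6051 -0.3521  0.018 ]
414 [ 0.5926 -0.3   ] [ 0.2375 -0.9714] -0.0637658111337051 0.06276070071380543 -0.01686075884970189 0.017735491449024574 mid [ 0.5925 -0.2995] -76.26231037316774
530 [ 0.5943 -0.2985] [ 0.2353 -0.9719] -0.06549664655329916 0.05654719155621531 -0.0186817393601975 0.019345053111620377 mid [ 0.5933 -0.2942] -76.38819877708967
0.85
```

```bash
cat >> h.py <<'E'
def to(pos,yaw,rp=(180,0)):
    s=ctrl.sense(); R0=Ro.from_euler('xyz',s["tcp_rot"],degrees=True); R1=Ro.from_euler('xyz',[rp[0],rp[1],yaw],degrees=True)
    d=R0.inv().apply(np.array(pos)-s["tool_pos"]); w=(R0.inv()*R1).as_rotvec()
    print("t",round(s["time"],2),"pos",np.round(s["tool_pos"],4),"rot",np.round(s["tcp_rot"],1),"j",np.round(s["joint_positions"],1),"shift",np.round(d,4),"turn",np.round(w,3),"F",np.round(s["wrist_force"],1),"op",round(s["opening"],4))
E
python3 -c "
from h import *
to((.40,.215,.32),-18.8)"
```

```text
t 0.85 pos [0.218  0.6388 0.2503] rot [-180.     0.   -18.8] j [ 87.7  20.5   0.7  -0.  -70.1 -16.5] shift [ 0.3091  0.3423 -0.0697] turn [-0.     0.    -0.001] F [ 0.4  0.7 -0.2] op 0.0853
```

```bash
python3 -m crank '[0.309,0.342,-0.07,0,0,0,0, 0.309,0.342,-0.07,0,0,0,0, 0.309,0.342,-0.07,0,0,0,0, 0.309,0.342,-0.07,0,0,0,0, 0.309,0.342,-0.07,0,0,0,0, 0.309,0.342,-0.07,0,0,0,0, 0.309,0.342,-0.07,0,0,0,0, 0.309,0.342,-0.07,0,0,0,0, 0.309,0.342,-0.07,0,0,0,0, 0.309,0.342,-0.07,0,0,0,0, 0.309,0.342,-0.07,0,0,0,0, 0.309,0.342,-0.07,0,0,0,0]'; python3 - <<'E'
from h import *
p=optics.camera("wrist");save(p,"pics/w1.png",None,1.5)
to((.592,-.303,.25),-76.3)
print(p["R"],p["t"])
import pickle;pickle.dump(p,open("w1.pkl","wb"))
E
```

```text
time: 1.85
tool_pos: [0.4012, 0.2113, 0.322]
tcp_rot: [-179.9, -0.1, -19.0]
wrist_force: [1.2, 0.5, -0.2]
opening: 0.0854
t 1.9 pos [0.4011 0.2121 0.3217] rot [-1.799e+02 -1.000e-01 -1.900e+01] j [ 52.9  -3.5 -18.9   0.  -74.4  18.1] shift [0.3484 0.4248 0.0713] turn [-0.002 -0.     0.999] F [ 0.6 -0.4  0.8] op 0.0857
[[-0.32533178 -0.94559861 -0.00158328]
 [-0.89696597  0.30806887  0.31708931]
 [-0.29935145  0.10457938 -0.94839436]] [0.3309066  0.23233131 0.54683983]
```

View pics/w1.png

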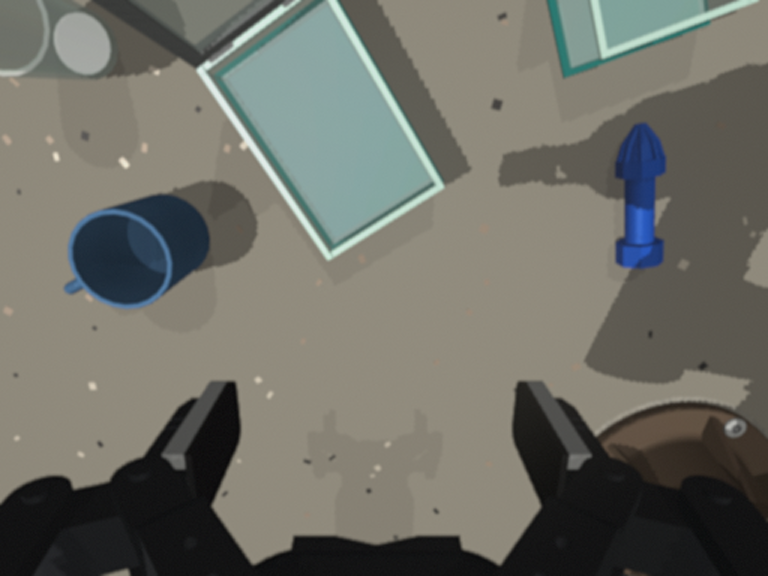

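```bash
python3 - <<'E'
from h import *
import pickle;p=pickle.load(open("w1.pkl","rb"))
P=np.array([atz(p,c/1.5,r/1.5,.065) for c,r in [(198,70),(335,-2),(443,187),(330,260)]]);print(P.round(4))
for a,b in((3,0),(2,1),(3,2)):
    d=P[b]-P[a];print(np.linalg.norm(d),np.degrees(np.arctan2(d[1],d[0])))
d=np.degrees
near=(P[2]+P[3])/2; print(near, near+.085*np.array([np.cos(np.radians(13.8)),np.sin(np.radians(13.8)),0]))
print("mug",atz(p,120/1.5,257/1.5,.1))
E
```

```text
[[0.5601 0.294  0.065 ]
 [0.5706 0.1836 0.065 ]
 [0.4216 0.1492 0.065 ]
 [0.395  0.2538 0.065 ]]
0.16985881179975332 13.705708999490863
0.15296097868614078 13.007346226433402
0.10790647204388969 -75.75954945717722
[0.40830969 0.20149467 0.065     ] [0.4908561  0.22177001 0.065     ]
mug [0.45587962 0.39467183 0.1       ]
```

```bash
python3 -m crank '[0.349,0.425,0.1,0,0,1.0,0, 0.349,0.425,0.1,0,0,1.0,0, 0.349,0.425,0.1,0,0,1.0,0, 0.349,0.425,0.1,0,0,1.0,0, 0.349,0.425,0.1,0,0,1.0,0, 0.349,0.425,0.1,0,0,1.0,0, 0.349,0.425,0.1,0,0,1.0,0, 0.349,0.425,0.1,0,0,1.0,0, 0.349,0.425,0.1,0,0,1.0,0, 0.349,0.425,0.1,0,0,1.0,0, 0.349,0.425,0.1,0,0,1.0,0, 0.349,0.425,0.1,0,0,1.0,0]'; python3 - <<'E'
from h import *
to((.5944,-.303,.20),-76.3)
E
```

```text
time: 2.9
tool_pos: [0.5721, -0.2476, 0.2316]
tcp_rot: [-179.9, 0.1, -76.3]
wrist_force: [1.2, 0.9, 1.5]
opening: 0.0851
t 2.9 pos [ 0.5721 -0.2476  0.2316] rot [-1.799e+02  1.000e-01 -7.630e+01] j [ -5.5  16.4  -7.8  -0.1 -65.8  19.3] shift [ 0.0591 -0.0085  0.0316] turn [-0.002  0.001 -0.   ] F [1.2 0.9 1.5] op 0.0851
```

```bash
python3 -m crank '[0.059,-0.0085,0.032,0,0,0,0, 0.059,-0.0085,0.032,0,0,0,0, 0.059,-0.0085,0.032,0,0,0,0, 0.059,-0.0085,0.032,0,0,0,0, 0.059,-0.0085,0.032,0,0,0,0]'; python3 - <<'E'
from h import *
p=optics.camera("wrist");save(p,"pics/w2.png",None,1.5)
to((.5944,-.303,.1),-76.3)
im=p["color"].astype(int)
m=((im[...,0]-im[...,2]>50)&(im[...,0]>100)).astype(np.uint8)
n,l,st,ce=cv2.connectedComponentsWithStats(m)
for k in range(1,n):
    if st[k,4]<300: continue
    ys,xs=np.nonzero(l==k);W=np.array([atz(p,c,r,.018)[:2] for c,r in zip(xs,ys)])
    c=W.mean(0);vt=np.linalg.svd(W-c,full_matrices=False)[2];pr=(W-c)@vt[0];pw=(W-c)@vt[1]
    print(st[k],c,vt[0],pr.min(),pr.max(),pw.min(),pw.max(),"mid",c+vt[0]*(pr.min()+pr.max())/2, np.degrees(np.arctan2(vt[0][1],vt[0][0])))
E
```

```text
time: 3.32
tool_pos: [0.5945, -0.3025, 0.1994]
tcp_rot: [-179.9, 0.1, -76.3]
wrist_force: [0.5, 0.3, 0.4]
opening: 0.0858
t 3.37 pos [ 0.5947 -0.3021  0.2001] rot [-179.8    0.   -76.3] j [-10.3  21.6  -4.4  -0.1 -63.9  24.1] shift [0.0008 0.0007 0.1001] turn [-0.003  0.001  0.   ] F [-0.4  0.   0.4] op 0.0852
[ 233  115   39  122 3368] [ 0.59453982 -0.30196821] [-0.22868467  0.97350055] -0.056403496224876726 0.06835866212213552 -0.018692671241898343 0.018229089266762945 mid [ 0.59317284 -0.29614903] 103.21964494989612
[ 351  164   67  102 1386] [ 0.45460218 -0.2962097 ] [0.03148957 0.99950408] -0.046970804804399635 0.06372634497490898 -0.018483611877037925 0.01658233825683302 mid [ 0.45486599 -0.28783609] 88.19548208933571
```

View pics/w2.png

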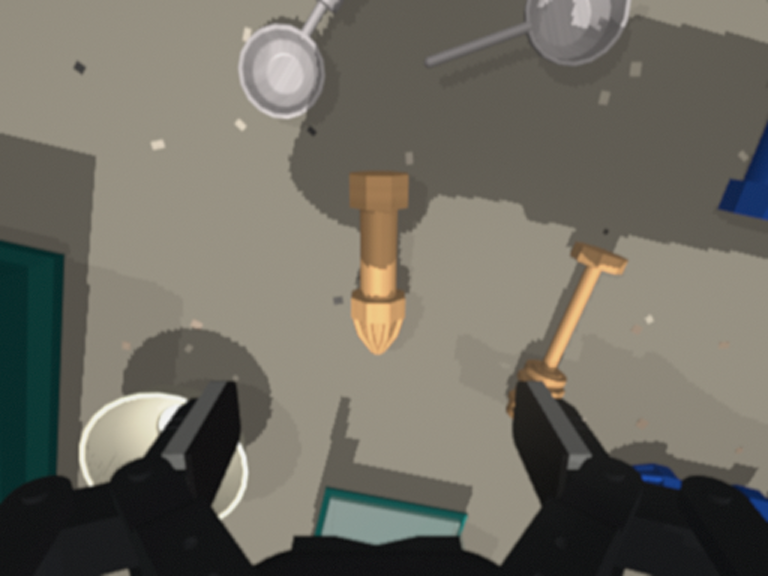

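```bash
python3 -m crank '[0,0,0.04,0,0,0,0, 0,0,0.08,0,0,0,0, 0,0,0.12,0,0,0,0, 0,0,0.15,0,0,0,0.3, 0,0,0.165,0,0,0,0.3, 0,0,0.171,0,0,0,0.3, 0,0,0.171,0,0,0,0.3, 0,0,0.171,0,0,0,0.3]' 40; python3 - <<'E'
from h import *
p=optics.camera("wrist");save(p,"pics/w3.png",None,1.5)
to((.5944,-.303,.029),-76.5)
E
```

```text
time: 4.03
tool_pos: [0.5963, -0.3014, 0.0309]
tcp_rot: [-179.7, -0.0, -76.2]
wrist_force: [0.8, -0.2, 1.1]
opening: 0.0595
t 4.08 pos [ 0.5966 -0.3017  0.0315] rot [-1.797e+02 -1.000e-01 -7.620e+01] j [-10.2  31.1 -13.9  -0.1 -44.7  24.1] shift [0.0007 0.0025 0.0024] turn [-0.006 -0.001  0.005] F [0.4 0.2 0.8] op 0.0598
```

View pics/w3.png

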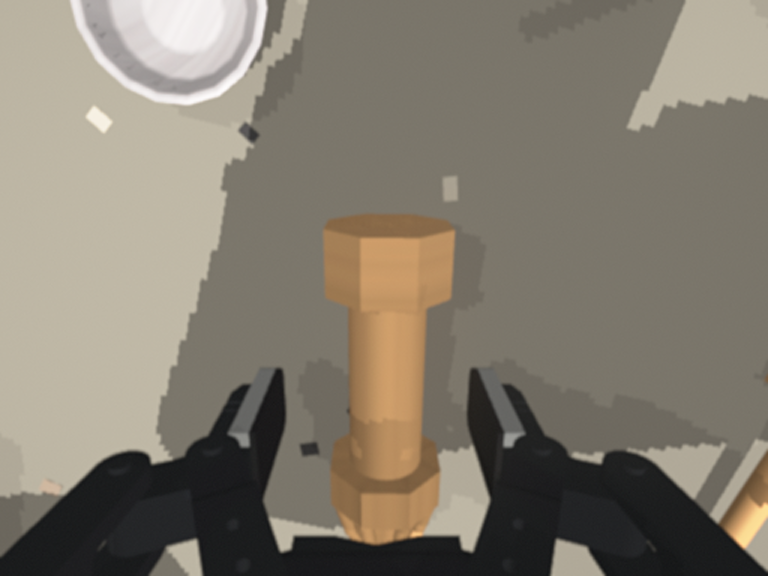

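```bash
python3 -m crank '[0.006,0.002,0.003,-0.005,0,0.005,0.3, 0.006,0.002,0.003,-0.005,0,0.005,0.3, 0.006,0.002,0.003,-0.005,0,0.005,1, 0.006,0.002,0.003,-0.005,0,0.005,1, 0.006,0.002,0.003,-0.005,0,0.005,1, 0.006,0.002,0.003,-0.005,0,0.005,1, 0.006,0.002,0.003,-0.005,0,0.005,1, 0.006,0.002,0.003,-0.005,0,0.005,1, 0.006,0.002,0.003,-0.005,0,0.005,1]' 40; python3 - <<'E'
from h import *
p=optics.camera("wrist");save(p,"pics/w4.png",None,1.5)
to((.5944,-.303,.029),-76.5)
E
```

```text
time: 4.83
tool_pos: [0.5961, -0.3081, 0.0289]
tcp_rot: [-180.0, -0.1, -76.5]
wrist_force: [-1.4, 0.5, 5.9]
opening: 0.0221
t 4.88 pos [ 0.5962 -0.3081  0.0289] rot [-1.80e+02 -1.00e-01 -7.65e+01] j [-10.7  31.6 -13.5   0.1 -44.8  24.2] shift [-0.0054  0.0005 -0.0001] turn [-0.001 -0.001  0.   ] F [-2.3  0.1  5.6] op 0.0225
```

View pics/w4.png

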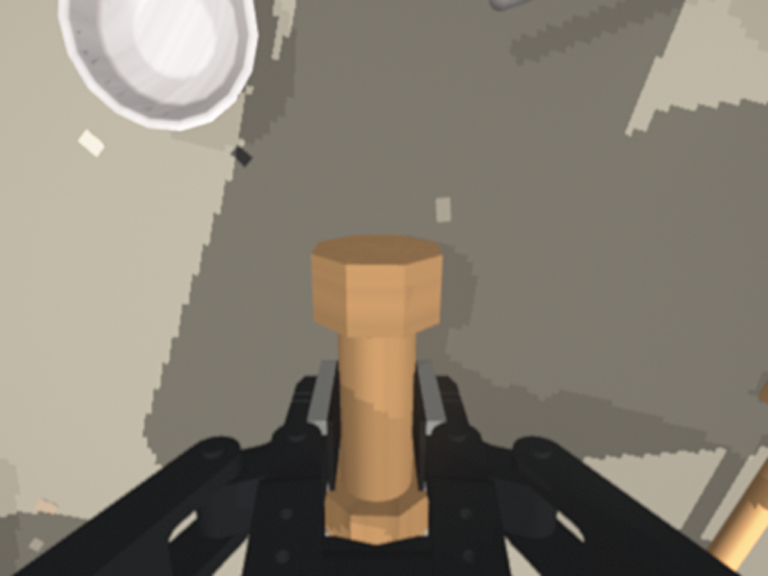

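```bash
python3 -m crank '[0,0,-0.02,0,0,0,1, 0,0,-0.06,0,0,0,1, 0,0,-0.10,0,0,0,1, 0,0,-0.14,0,0,0,1, 0,0,-0.18,0,0,0,1, 0,0,-0.22,0,0,0,1, 0,0,-0.26,0,0,0,1, 0,0,-0.28,0,0,0,1, 0,0,-0.28,0,0,0,1]'; python3 - <<'E'
from h import *
p=optics.camera("wrist");save(p,"pics/w5.png",None,1)
to((.479,.219,.31),-166.2)
E
```

```text
time: 5.63
tool_pos: [0.5977, -0.3087, 0.3154]
tcp_rot: [-179.5, -0.4, -76.5]
wrist_force: [0.7, -0.6, -0.3]
opening: 0.0222
t 5.68 pos [ 0.5969 -0.308   0.312 ] rot [-179.7   -0.2  -76.5] j [-10.7  18.3   5.4   0.1 -76.7  24.2] shift [-5.4e-01 -8.7e-03  1.0e-04] turn [-0.007  0.002  1.566] F [ 0.6  0.8 -1.8] op 0.0227
```

View pics/w5.png

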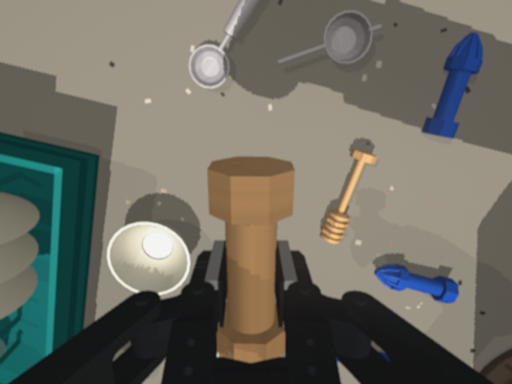

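```bash
python3 -m crank '[-0.02,0,0,0,0,0.06,1, -0.055,-0.001,0,0,0,0.16,1, -0.09,-0.0015,0,0,0,0.27,1, -0.13,-0.002,0,0,0,0.38,1, -0.17,-0.003,0,0,0,0.49,1, -0.21,-0.003,0,0,0,0.6,1, -0.25,-0.004,0,0,0,0.71,1, -0.29,-0.005,0,0,0,0.82,1, -0.33,-0.005,0,0,0,0.93,1, -0.365,-0.006,0,0,0,1.04,1, -0.4,-0.006,0,0,0,1.15,1, -0.43,-0.007,0,0,0,1.25,1]'; python3 - <<'E'
from h import *
to((.479,.219,.31),-166.2)
E
```

```text
time: 6.68
tool_pos: [0.5016, 0.1134, 0.3091]
tcp_rot: [-179.7, 0.1, -148.4]
wrist_force: [1.5, 0.8, -0.4]
opening: 0.0227
t 6.68 pos [0.5016 0.1134 0.3091] rot [-1.797e+02  1.000e-01 -1.484e+02] j [ 34.8   3.1 -14.1   0.3 -72.7 -93.3] shift [-0.0361  0.1018 -0.0013] turn [-0.004  0.003  0.311] F [ 1.5  0.8 -0.4] op 0.0227
```

```bash
python3 -m crank '[-0.01,0.03,0,-0.004,0.003,0.1,1, -0.022,0.062,0,-0.004,0.003,0.2,1, -0.03,0.09,0,-0.004,0.003,0.29,1, -0.036,0.102,0,-0.004,0.003,0.311,1, -0.036,0.102,0,-0.004,0.003,0.311,1, -0.036,0.102,0,-0.004,0.003,0.311,1]'; python3 - <<'E'
from h import *
p=optics.camera("wrist");save(p,"pics/w6.png",None,1.5)
import pickle;pickle.dump(p,open("w6.pkl","wb"))
q=optics.camera("top");save(q,"pics/t6.png",(60,310,30,330),2)
to((.479,.219,.2),-166.2)
E
```

```text
time: 7.18
tool_pos: [0.4781, 0.2196, 0.3071]
tcp_rot: [-179.9, -0.1, -166.1]
wrist_force: [0.6, -1.1, 0.2]
opening: 0.0227
t 7.28 pos [0.4786 0.2185 0.3078] rot [-1.800e+02 -1.000e-01 -1.662e+02] j [  45.9    4.5  -12.6    0.   -73.  -122.1] shift [-0.0007  0.0004  0.1078] turn [-0.001 -0.001  0.   ] F [ 0.1 -1.  -0.2] op 0.0229
```

View pics/w6.png

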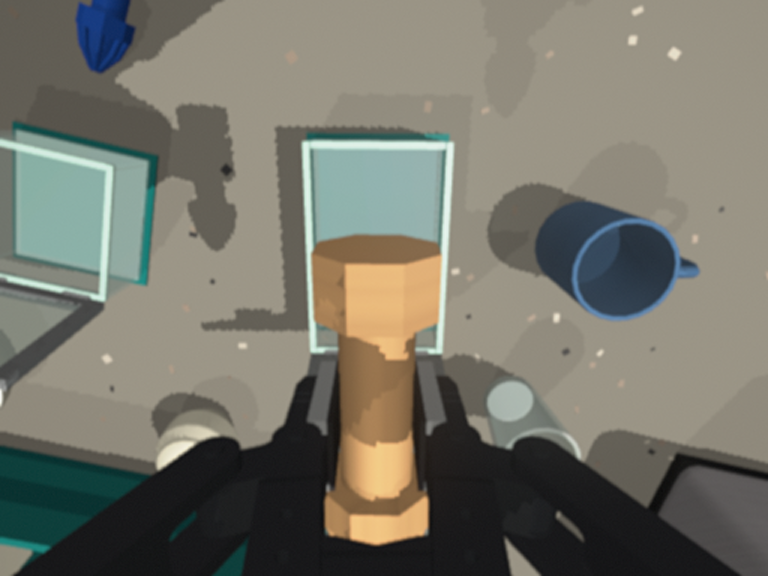

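View pics/t6.png

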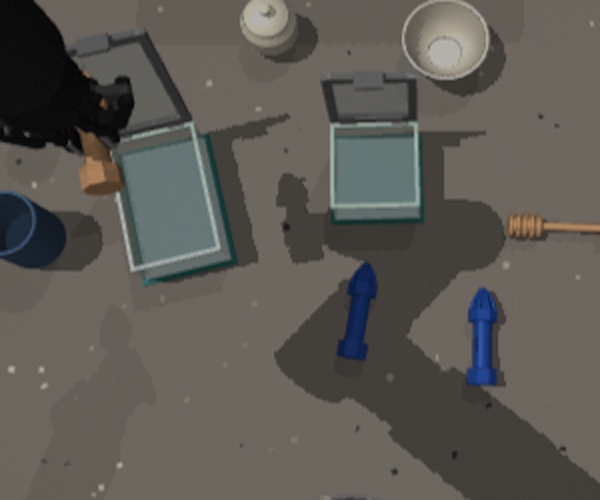

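```bash
python3 - <<'E'
from h import *
import pickle;p=pickle.load(open("w6.pkl","rb"))
P=np.array([atz(p,c/1.5,r/1.5,.065) for c,r in [(302,142),(453,142),(442,352),(312,352)]]);print(P.round(4),P.mean(0))
for a,b in((0,3),(1,2),(1,0)):
    d=P[b]-P[a];print(np.linalg.norm(d),np.degrees(np.arctan2(d[1],d[0])))
E
```

```text
[[0.4222 0.1491 0.065 ]
 [0.3957 0.2562 0.065 ]
 [0.5602 0.2963 0.065 ]
 [0.5866 0.19   0.065 ]] [0.49116032 0.22289674 0.065     ]
0.16940219486648914 13.964295463693361
0.16932827164383535 13.697826443423004
0.11038189262690183 -76.08685401296646
```

```bash
python3 -m crank '[-0.001,-0.001,0.03,0,0,0,1, -0.001,-0.0015,0.07,0,0,0,1, -0.001,-0.0015,0.11,0,0,0,1, -0.001,-0.0015,0.15,0,0,0,1, -0.001,-0.0015,0.18,0,0,0,1, -0.001,-0.0015,0.205,0,0,0,1, -0.001,-0.0015,0.225,0,0,0,1, -0.001,-0.0015,0.24,0,0,0,1, -0.001,-0.0015,0.25,0,0,0,1, -0.001,-0.0015,0.258,0,0,0,1, -0.001,-0.0015,0.26,0,0,0,1, -0.001,-0.0015,0.26,0,0,0,1]'; python3 - <<'E'
from h import *
p=optics.camera("wrist");save(p,"pics/w7.png",None,1.5)
q=optics.camera("scene");save(q,"pics/s7.png",(80,280,230,470),2.5)
to((.4798,.2203,.036),-166.2)
E
```

```text
time: 8.28
tool_pos: [0.4798, 0.2167, 0.0477]
tcp_rot: [-179.9, -0.1, -166.2]
wrist_force: [0.4, 0.8, 0.1]
opening: 0.0224
t 8.38 pos [0.4801 0.2173 0.0486] rot [-180.    -0.  -166.2] j [  45.7   19.6  -31.8    0.   -38.6 -121.9] shift [-0.0004  0.003   0.0126] turn [-0. -0.  0.] F [0.5 0.3 0.3] op 0.0223
```

View pics/w7.png

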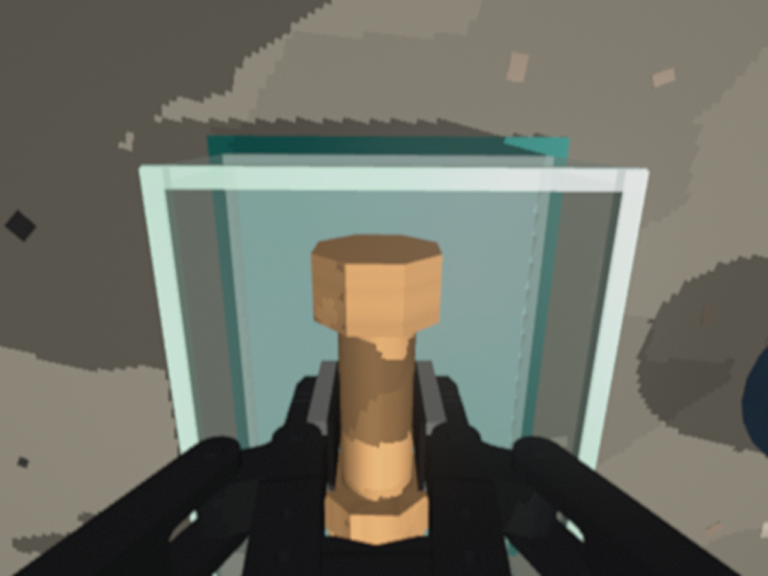

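View pics/s7.png

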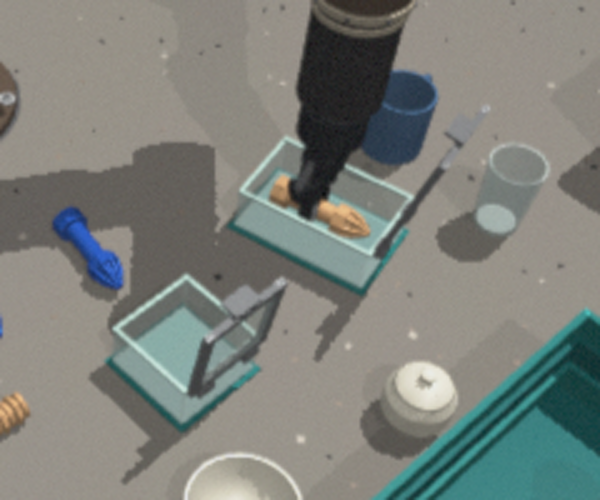

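```bash
python3 -m crank '[0,0.001,0.003,0,0,0,1, 0,0.0015,0.006,0,0,0,1, 0,0.002,0.009,0,0,0,1, 0,0.002,0.0115,0,0,0,1, 0,0.002,0.0115,0,0,0,1]'
```

```text
time: 8.8
tool_pos: [0.4793, 0.219, 0.0365]
tcp_rot: [-180.0, -0.1, -166.2]
wrist_force: [-0.9, -0.3, -0.7]
opening: 0.0223
```

```bash
python3 -m crank '[0,0,0.0005,0,0,0,1, 0,0,0.001,0,0,0,1, 0,0,0.0015,0,0,0,1, 0,0,0.0015,0,0,0,1]'
```

```text
time: 9.13
tool_pos: [0.4793, 0.2191, 0.0358]
tcp_rot: [-180.0, -0.0, -166.2]
wrist_force: [-3.1, -0.5, 8.8]
opening: 0.0225
```

```bash
python3 -m crank '[0,0,-0.0005,0,0,0,0.7, 0,0,-0.0005,0,0,0,0.55, 0,0,-0.0005,0,0,0,0.52, 0,0,-0.0005,0,0,0,0.52, 0,0,-0.0005,0,0,0,0.52, 0,0,-0.0005,0,0,0,0.52]'; python3 - <<'E'
from h import *
p=optics.camera("wrist");save(p,"pics/w8.png",None,1.5)
E
```

```text
time: 9.63
tool_pos: [0.4793, 0.2191, 0.0362]
tcp_rot: [-180.0, -0.0, -166.2]
wrist_force: [-0.1, -0.4, -0.2]
opening: 0.0411
```

View pics/w8.png

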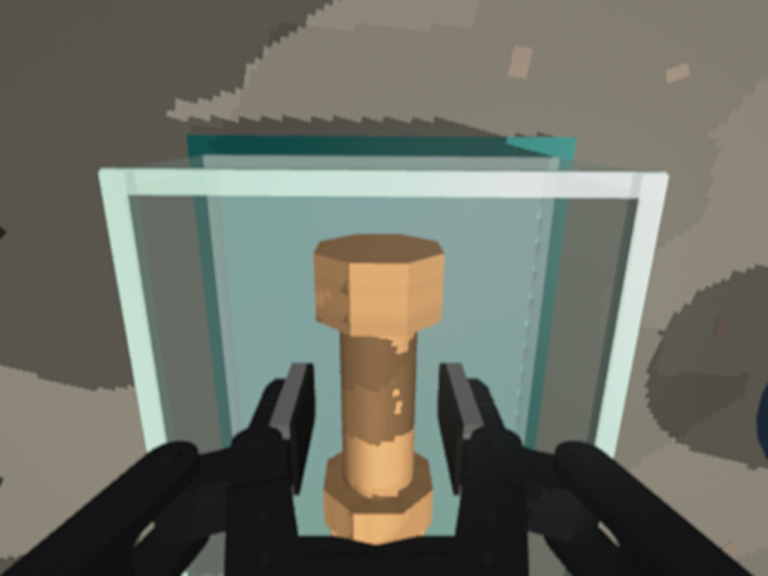

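```bash
python3 -m crank '[0,0,-0.02,0,0,0,0.52, 0,0,-0.05,0,0,0,0.52, 0,0,-0.09,0,0,0,0.52, 0,0,-0.13,0,0,0,0.52, 0,0,-0.17,0,0,0,1, 0,0,-0.21,0,0,0,1, 0,0,-0.25,0,0,0,1, 0,0,-0.29,0,0,0,1, 0,0,-0.30,0,0,0,1, 0,0,-0.30,0,0,0,1]'; python3 - <<'E'
from h import *
p=optics.camera("wrist");save(p,"pics/w9.png",None,1.5)
q=optics.camera("scene");save(q,"pics/s9.png",(80,280,230,470),2.5)
q=optics.camera("top");save(q,"pics/t9.png",(60,210,30,230),3)
import pickle;pickle.dump(q,open("t9.pkl","wb"))
to((.4798,.2203,.036),-166.2)
E
```

```text
time: 10.52
tool_pos: [0.4807, 0.2201, 0.3405]
tcp_rot: [179.9, 0.3, -166.2]
wrist_force: [0.5, -1.0, -0.4]
opening: 0.0001
t 10.67 pos [0.4791 0.2191 0.3353] rot [-1.799e+02 -1.000e-01 -1.662e+02] j [  45.9    3.9   -9.7   -0.   -76.5 -122.1] shift [-0.0016  0.0012  0.2993] turn [-0.001 -0.002  0.001] F [-0.1  0.2 -0.2] op -0.0
```

View pics/w9.png

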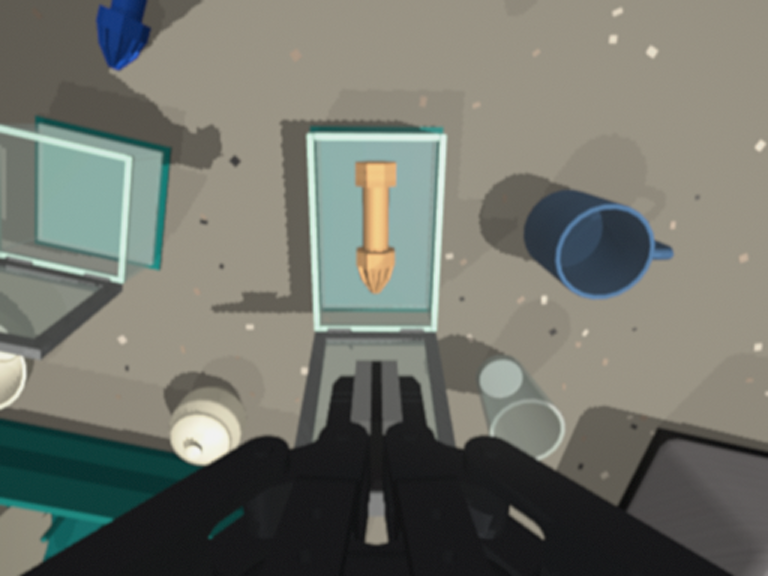

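View pics/s9.png

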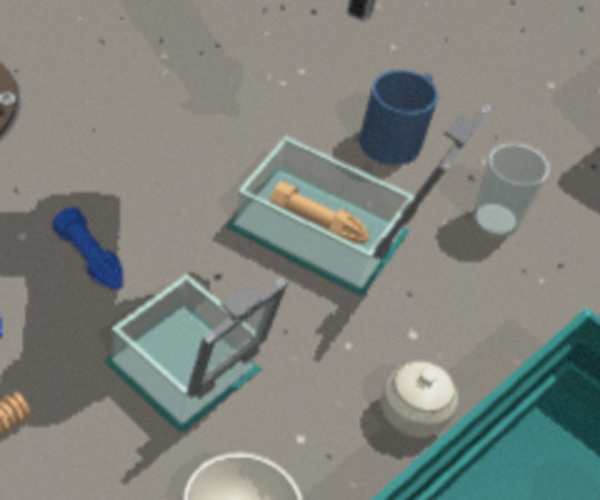

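```bash
python3 - <<'E'
from h import *
import pickle;p=pickle.load(open("t9.pkl","rb"))
p=pickle.load(open("w1.pkl","rb"))
q=optics.camera("top")
# predicted lid corners for angles, vs. initial top image
c=np.array([.491,.223,0]);y=np.radians(13.8);u=np.array([np.cos(y),np.sin(y),0]);v=np.array([-np.sin(y),np.cos(y),0])
for th in(1.6,1.7,1.8):
    for s in(1,-1):
        # free edge, underside / outside
        X=c+u*(.085-.17*np.cos(th))+v*s*.055+np.array([0,0,.065+.17*np.sin(th)])
        n=u*np.sin(th)+np.array([0,0,np.cos(th)])
        print(th,s,proj(q,X).round(1),proj(q,X+.008*n).round(1),X.round(3))
E
```

```text
1.6 1 [ 52.2 100.1] [51.6 96.7] [0.565 0.298 0.235]
1.6 -1 [104.   88.2] [103.3  84.8] [0.591 0.191 0.235]
1.7 1 [51.1 93.1] [50.6 89.9] [0.582 0.302 0.234]
1.7 -1 [102.6  81.2] [102.1  78.1] [0.608 0.195 0.234]
1.8 1 [50.3 86.6] [50.  83.6] [0.598 0.306 0.231]
1.8 -1 [101.6  74.9] [101.1  72. ] [0.624 0.199 0.231]
```

```bash
python3 -m crank '[-0.03,0,0,0,0,0,1, -0.065,0,0,0,0,0,1, -0.10,0,0,0,0,0,1, -0.14,0,0,0,0,0,1, -0.165,0,0,0,0,0,1, -0.178,0,0,0,0,0,1, -0.178,0,0.03,0,0,0,1, -0.178,0,0.065,0,0,0,1, -0.178,0,0.095,0,0,0,1, -0.178,0,0.111,0,0,0,1, -0.178,0,0.111,0,0,0,1]'; python3 - <<'E'
from h import *
q=optics.camera("scene");save(q,"pics/s10.png",(80,280,230,470),2.5)
to((.491+.965*.13,.223+.2385*.13,.224),-166.2)
E
```

```text
time: 11.63
tool_pos: [0.649, 0.26, 0.2163]
tcp_rot: [-179.7, -0.7, -166.2]
wrist_force: [-0.2, -1.2, -0.7]
opening: 0.0002
t 11.68 pos [0.6503 0.2605 0.2196] rot [-179.8   -0.5 -166.2] j [  37.7   24.3    2.3   -0.   -68.6 -113.9] shift [ 0.0345  0.0018 -0.0041] turn [-0.004 -0.009  0.   ] F [ 0.2 -0.3  0.1] op 0.0004
```

View pics/s10.png

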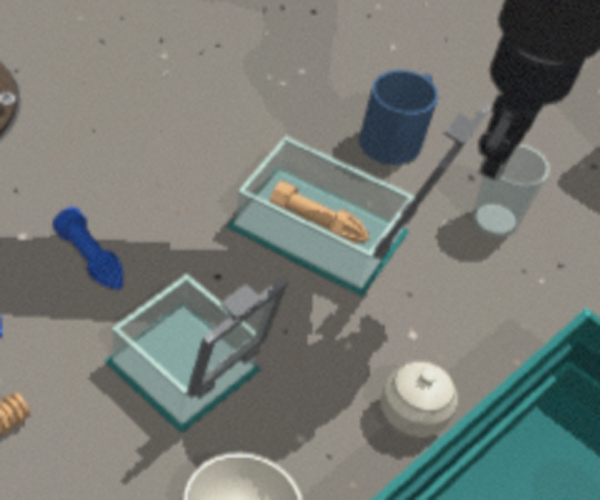

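```bash
python3 -m crank '[0.019,0.001,-0.004,-0.004,-0.009,0,1, 0.035,0.002,-0.004,-0.004,-0.009,0,1, 0.048,0.002,-0.009,-0.004,-0.009,0,1, 0.06,0.002,-0.014,-0.004,-0.009,0,1, 0.08,0.002,-0.0134,-0.004,-0.009,0,1, 0.1,0.002,-0.011,-0.004,-0.009,0,1, 0.121,0.002,-0.004,-0.004,-0.009,0,1, 0.142,0.002,0.005,-0.004,-0.009,0,1, 0.155,0.002,0.0136,-0.004,-0.009,0,1, 0.167,0.002,0.0224,-0.004,-0.009,0,1, 0.167,0.002,0.0224,-0.004,-0.009,0,1]'; python3 - <<'E'
from h import *
q=optics.camera("scene");save(q,"pics/s11.png",(80,280,230,470),2.5)
u=-.0028
to((.491+.971*u,.223+.2385*u,.1972),-166.2)
E
```

```text
time: 12.6
tool_pos: [0.4854, 0.2217, 0.1992]
tcp_rot: [180.0, -0.0, -166.2]
wrist_force: [-0.6, -0.4, 0.1]
opening: 0.0004
t 12.65 pos [0.4867 0.2223 0.1999] rot [ 180.     0.  -166.1] j [  45.5    9.7  -21.2    0.   -59.1 -121.7] shift [-0.0015 -0.0003  0.0027] turn [0.    0.001 0.001] F [ 0.7  0.2 -0.1] op 0.0001
```

View pics/s11.png

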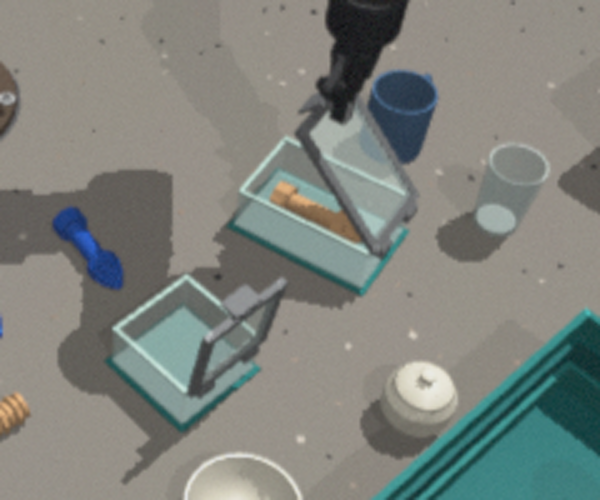

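```bash
python3 -m crank '[0.01,0,0.012,0,0,0,1, 0.019,0,0.025,0,0,0,1, 0.028,0,0.037,0,0,0,1, 0.0346,0,0.05,0,0,0,1, 0.041,0,0.064,0,0,0,1, 0.045,0,0.078,0,0,0,1, 0.049,0,0.09,0,0,0,1, 0.053,0,0.1,0,0,0,1, 0.055,0,0.105,0,0,0,1, 0.055,0,0.105,0,0,0,1, 0.055,0,0.105,0,0,0,1]'; python3 - <<'E'
from h import *
q=optics.camera("scene");save(q,"pics/s12.png",(80,280,230,470),2.5)
u=-.065
to((.491+.971*u,.223+.2385*u,.091),-166.2)
E
```

```text
time: 13.57
tool_pos: [0.4341, 0.2096, 0.0955]
tcp_rot: [180.0, 0.1, -166.1]
wrist_force: [1.0, 0.1, 0.0]
opening: -0.0001
t 13.62 pos [0.4342 0.2097 0.0957] rot [ 1.800e+02  1.000e-01 -1.661e+02] j [  49.2   11.9  -34.9    0.   -43.2 -125.4] shift [ 0.0067 -0.0007  0.0046] turn [0.001 0.002 0.002] F [-0.  -0.7 -0.2] op 0.0001
```

View pics/s12.png

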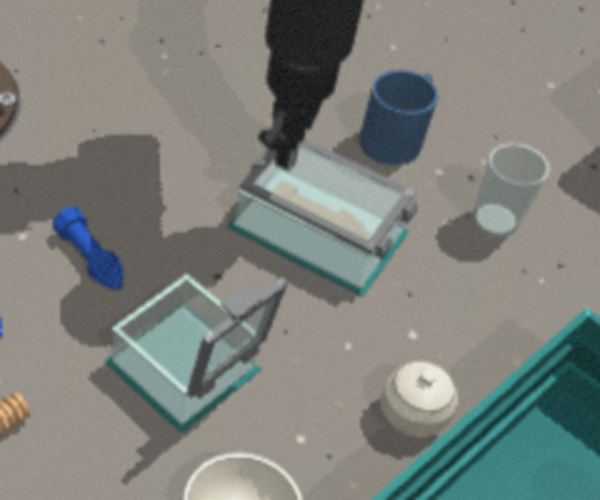

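```bash
python3 -m crank '[0.006,0,-0.002,0,0,0,1, 0.012,0,-0.002,0,0,0,1, 0.012,0,0,0,0,0,1, 0.012,0,0.002,0,0,0,1, 0.012,0,0.003,0,0,0,1, 0.012,0,0.004,0,0,0,1, 0.012,0,0.004,0,0,0,1]'
```

```text
time: 14.2
tool_pos: [0.4226, 0.2069, 0.092]
tcp_rot: [180.0, 0.1, -166.1]
wrist_force: [-4.1, -0.9, 7.9]
opening: -0.0
```

```bash
python3 -m crank '[0,0,0.001,0,0,0,1, 0,0,0.0015,0,0,0,1, 0,0,0.002,0,0,0,1, 0,0,0.002,0,0,0,1, 0,0,0.002,0,0,0,1]'; python3 - <<'E'
from h import *
q=optics.camera("scene");save(q,"pics/s13.png",(80,280,230,470),2.5)
to((.42,.2,.091),-166.2)
E
```

```text
time: 14.62
tool_pos: [0.4226, 0.2069, 0.0916]
tcp_rot: [180.0, 0.1, -166.0]
wrist_force: [-10.6, -2.1, 25.7]
opening: -0.0
t 14.67 pos [0.4226 0.2069 0.0916] rot [ 1.80e+02  1.00e-01 -1.66e+02] j [ 5.020e+01  1.120e+01 -3.650e+01  1.000e-01 -4.210e+01 -1.263e+02] shift [ 0.0042 -0.0061  0.0006] turn [0.    0.002 0.003] F [-11.   -2.5  25.1] op 0.0001
```

```bash
python3 -m crank '[0,0,-0.003,0,0,0,1, 0,0,-0.015,0,0,0,1, 0,0,-0.04,0,0,0,1, 0,0,-0.08,0,0,0,1, 0,0,-0.12,0,0,0,1, 0,0,-0.16,0,0,0,1, 0,0,-0.2,0,0,0,1, 0,0,-0.22,0,0,0,1, 0,0,-0.22,0,0,0,1, 0,0,-0.22,0,0,0,1]'; python3 - <<'E'
from h import *
q=optics.camera("scene");save(q,"pics/s14.png",(80,280,230,470),2.5)
t=optics.camera("top");save(t,"pics/t14.png",(60,260,30,330),2.5)
w=optics.camera("wrist");save(w,"pics/w14.png",None,1.5)
print(ctrl.sense()["wrist_force"],ctrl.sense()["tool_pos"])
c=np.array([.491,.223,0]);y=np.radians(13.8);u=np.array([np.cos(y),np.sin(y),0]);v=np.array([-np.sin(y),np.cos(y),0])
for z in(.073,.078):
  print(z,[(proj(w,c-u*.085+v*s*.055+[0,0,z])*1.5).round(1) for s in(-1,1)],[((proj(q,c-u*.085+v*s*.055+[0,0,z])-[230,80])*2.5).round(1) for s in(-1,1)])
E
```

```text
time: 15.5
tool_pos: [0.4226, 0.2071, 0.3128]
tcp_rot: [179.9, 0.2, -166.1]
wrist_force: [0.4, 0.2, -1.0]
opening: -0.0
[0.04544693 0.72552244 0.22052691] [0.42177605 0.20637381 0.31032275]
0.073 [array([303.8, 220. ]), array([448.7, 220.3])] [array([237.2, 184.4]), array([283.7, 130.3])]
0.078 [array([302.9, 221.2]), array([449.6, 221.6])] [array([237.7, 181.4]), array([284.2, 127.3])]
```

View pics/s14.png

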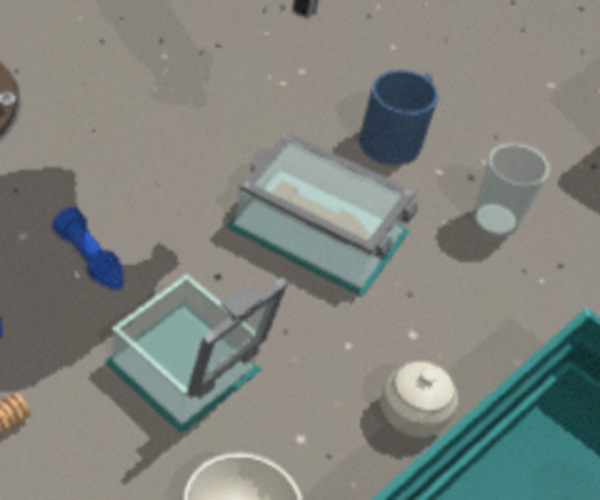

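View pics/w14.png

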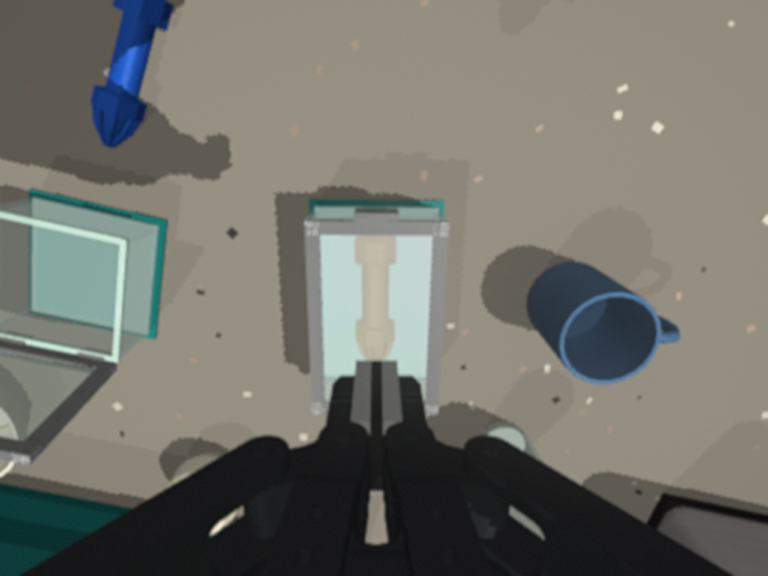

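View pics/t14.png

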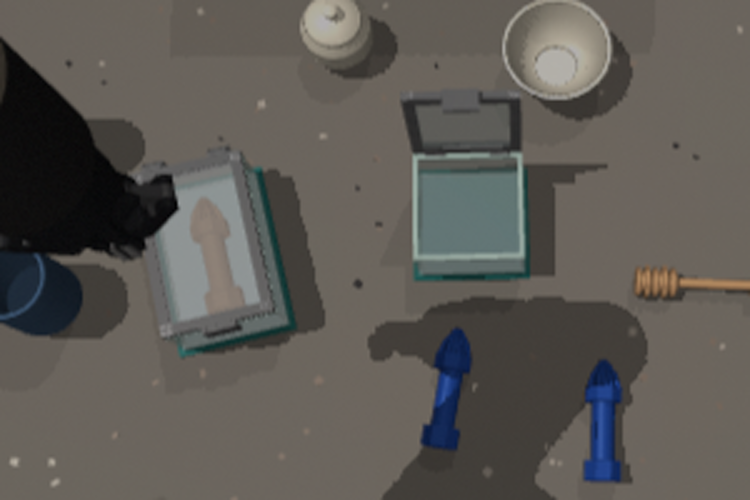

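```bash
python3 -c "
from workcell import job_done
print(job_done())"
```

```text
the job is handed in; nothing more can be done
None
```

The wooden reamer is lying inside the long glass tub with the lid pressed shut. I handed the job in at about 15.7 s of the 61 s allowed.

- **Placing:** I gripped the reamer by its waist and lowered it until it touched the tub floor (8.8 N). I then opened the jaws partway and lifted straight out. A picture afterwards showed it lying flat, clear of the walls.
- **Closing:** I swung the lid over from behind with the closed fingertips and pressed near its free edge with about 25 N. It stopped solidly with the fingertips at z ≈ 72.6 mm; the lid's top should be at 73 mm when shut.
- **Last checks:** After I raised the arm, all three cameras showed the lid still flat on the rim with the reamer visible through it. The free-edge corners in the wrist picture sat within about a pixel of where a shut lid should put them. The wrist force was back to about zero, so the robot was touching nothing.
- **Other objects:** The small tub showed no change in the last pictures. The arm passed over it on the way and its other moves stayed away from it, and I moved none of the blue look-alikes.
- **Disagreement:** My first tub estimates from the scene and top cameras differed by about 8 mm in x. I used close-up wrist camera measurements instead, which agreed with the top camera to within about 4 mm. No other check failed.

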